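# Close a small carton and hold it in the taping corner

## Task

Close the little cardboard carton by folding down its short plain flap first and then the longer flap with the white label over it. Then bring the closed carton to the aluminium corner stop and press it, standing flat on the worktop, into the inside corner so that it lies squarely against both rails at once, ready for taping. Finish while still holding it pressed against both rails (do not let go), and leave the tape roll and the white marker where they are.

Things in the scene. Friction and masses are not known exactly. Their poses are not given: they have to be found in the camera images.
- carton: Brown cardboard carton, loose, 90 mm long (its x) x 60 mm wide (its y) x 46 mm high without flaps, about 0.36 kg with a dark steel V anvil fixed inside; walls 3 mm and stiff. Origin: centre of its underside. It stands upright on the worktop, open at the top, its x axis within about 0.4 rad of world x. The two flaps are hinged on the top edges of its two short sides. It can be gripped across its 60 mm width.
- dust_flap (a joint): Short plain brown flap, 38 mm long, 58 mm wide, 2.5 mm thick, hinged on the top edge of the carton's +x short side (hinge line at carton x = +45 mm, z = 46 mm). Value = opening angle: 0 lies flat shut over the carton (pointing to carton -x), pi/2 stands upright, about 2 leans outward. Stop at 0 and at 2.3. It stays where it is left; a fraction of a newton moves it.
- cover_flap (a joint): Longer flap with a white paper label on both faces, 54 mm long, 58 mm wide, 2.5 mm thick, hinged on the top edge of the carton's -x short side (hinge line at carton x = -45 mm, z = 49 mm). Value = opening angle as for the other: 0 lies flat shut (pointing to carton +x, its end over the short flap, top face 52 mm above the carton's underside), pi/2 upright. It stays where it is left; a fraction of a newton moves it.
- dust_edge (a point): Middle of the free edge of the short plain flap.
- cover_edge (a point): Middle of the free edge of the longer, labelled flap.
- jig: Aluminium corner stop of two low rails bolted to the worktop, fixed. Origin: the inside corner at worktop level. The free area inside the corner lies toward jig -x and -y; jig axes are turned up to 0.25 rad from the world's.
- fence_far: The rail on the side away from the robot, part of the corner stop: its inner face is the plane jig x = 0, from jig y = -100 mm to the corner; 20 mm thick, 16 mm high, with a 4 mm high bolted foot on the outer side to x = 50 mm. Origin at the inside corner.
- fence_left: The rail on the robot's left, part of the corner stop: its inner face is the plane jig y = 0, from jig x = -131 mm to the corner; 20 mm thick, 16 mm high, with a 4 mm high bolted foot on the outer side to y = 50 mm. Origin at the inside corner. Being low, the rails leave the upper 30 mm of the carton free for fingers.
- tape_roll: Roll of black tape, 68 mm across, 30 mm high, loose bystander; origin at the centre of its underside.
- marker: White marker, 136 mm long, 15 mm thick, lying loose, bystander; origin under its middle.

How it is judged:
By the outcome, as a careful person would: the job done as asked, in the order asked, and still so for the second after the job is handed in, while the arm keeps its last pose, push and grip.
It also fails if it takes over 54 s, if anything falls off the work surface, if the arm or the gripper's body presses on something with over 40 N, if the wrist force passes 120 N, or if a joint passes its speed limit or range.

## Robot

A 6-joint arm with a two-finger parallel gripper is mounted at the origin on a cart in front of the work surface, level with it; the furniture and walls round the work are solid. World frame = base frame: x ahead of the robot, y to its left, z up, the work surface at z = 0. Lengths are in mm, angles in rad, forces in N, time in s.
With the tool pointing down it reaches from about 350 to 850 mm from the base axis. Payload 8.1 kg.
Tool frame: the origin (TCP) lies midway between the tips of the shut fingers; the grasp point (between the pads) lies 19 mm behind it; z points along the fingers, y is the line along which they close (so a half turn about z gives the same grasp; the last joint's range is limited). The gripper opens to 85 mm and grips with 20 to 120 N. Pads are 22 mm wide; open, the fingers measure 114 mm over their backs; the gripper's body (76 mm by 85 mm) begins 54 mm behind the grasp point. The pads swing forward as they close: fully open they stand 13 mm farther back than shut.
Start: joints at [-1.288, 0.13, 1.488, -0, 1.523, -0.085], TCP at [215.758, -559.869, 231.292] pointing down, gripper open.
Joint ranges: [-2.96, 2.96], [-0.89, 2.26], [0.02, 2.5], [-1.34, 4.48], [0, 2.73], [-2.66, 2.66]. Speed limits (rad/s): [2.39, 2.39, 2.79, 3.14, 3.14, 3.14].

## Interface

Orientations are given as a rotation vector (axis times angle).
In Python, from workcell import robot gives the robot as it stands.
- The arm moves only by the tool carry_out, never from a script. Its argument "targets" is a list of rows, each a list of 5 numbers: the shift along the tool's x, y, z scaled (see below), then the turn about the tool's z scaled (see below), then the opening, from -1 (shut) to 1 (fully open). In form: [[tx, ty, tz, yaw, hand], ...]. A call has 1 to 12 rows; each row is the pose to reach, as a shift and turn from the pose commanded when the call began, along the tool's axes at that moment, turning the shorter way round; what a row does not reach only later rows make up. The controller multiplies each number of a shift by 0.2 m and each number of a turn by 360 degrees. A row lasts 1/12 s, in which the tool goes at most 41.7 mm and 7.16 degrees, less where a joint would pass 70% of its speed; a pose out of reach is approached as far as the arm can. A call with a number of a shift or a turn outside -1 to 1 is refused whole. A call with a gripper value outside its range is refused whole. The fingers move at their own pace and stop on an object; "force" is the grip in N (left out, the last holds). Time passes only in rows, so rows that repeat a pose let the fingers close. It gives the time, the measured TCP pose, the force, the opening and the grip force at its end, in the units of the state.
- robot.read_state(): the state, without advancing time (a new reading comes with each control period).
- robot.get_image(name): name is "scene" or "top" or "wrist"; returns a dict with "frame" (400x640x3 uint8, blue, green, red), "intrinsics" (3x3 intrinsics, pixels), "eye" and "rotation" of the camera in the world. Camera axes: x right, y down, z forward; pixel columns grow to the right and rows downward; lengths in mm; the calibration is good to about 2 mm. A picture is of the moment at which its call begins. There is no depth.
- robot.close_job(): hands the job in; it is judged then, once.
The state is a dict: "t": time; "joint_positions": joint angles; "qd": joint speeds; "effort": joint torques, N m; "position": TCP position; "tool_rot": TCP orientation; "wrist_force": force on the tool from outside, world axes, zero at the start; "ft_torque": the same for the moment, N m; "gripper_width": opening from 0.0 (shut) to 1.0 (fully open); "gripper_force": force on a finger pad.
Only numpy, scipy, OpenCV 4.12 (cv2) and the standard library are available. Lean on these libraries where they do the work, as an engineer would, in place of code of your own. Each camera call takes 0.05 s, during which the arm holds its last target. There are 200 camera calls.

## Working session

There is one attempt and no reset: what is moved stays moved. The work goes in short steps, Python scripts to look and compute and a tool call to move; the robot and the scene stay as the last step left them, time stands still between calls to the robot, and variables do not carry over. Pictures are saved under pics/ and viewed, at most 10 in all, crops included, and the job is handed in when it is done.

Besides the shell and the picture viewer there is one more tool, called after "Request:" as name(argument=value, ...), one argument or row to a line, values as JSON. carry_out: Moves the arm, as the interface text tells. Shifts and turns lie within -1 to 1; 1 stands for 0.2 m of shift or 360 degrees of turn. Its arguments: {"type":"object","properties":{"targets":{"type":"array","items":{"type":"array","items":{"type":"number"}}},"force":{"type":"number"}},"required":["targets"]}

```bash
ls; mkdir -p pics; cat > h.py <<'E'
import numpy as np, cv2
from scipy.spatial.transform import Rotation as R
from workcell import robot
def snap(n,tag):
    d=robot.get_image(n); cv2.imwrite(f'pics/{tag}.png',d['frame']); np.savez(f'pics/{tag}.npz',**{k:np.array(d[k]) for k in('frame','intrinsics','eye','rotation')}); return d
def load(tag): return dict(np.load(f'pics/{tag}.npz'))
def ray(d,uv):
    K=np.array(d['intrinsics']);r=np.array(d['rotation'])@np.linalg.solve(K,np.array([uv[0],uv[1],1.]));return np.array(d['eye']).ravel(),r/np.linalg.norm(r)
def onz(d,uv,z):
    e,r=ray(d,uv);return e+r*(z-e[2])/r[2]
def tri(*obs):
    A=np.zeros((3,3));b=np.zeros(3)
    for d,uv in obs:
        e,r=ray(d,uv);P=np.eye(3)-np.outer(r,r);A+=P;b+=P@e
    return np.linalg.solve(A,b)
def proj(d,p):
    K=np.array(d['intrinsics']);c=np.array(d['rotation']).T@(np.array(p)-np.array(d['eye']).ravel());q=K@c;return q[:2]/q[2]
def st():
    s=robot.read_state();print({k:np.round(s[k],3).tolist() for k in('t','joint_positions','position','tool_rot','wrist_force','gripper_width','gripper_force')});return s
E
python3 - <<'E'
from h import *
s=st()
print(R.from_rotvec(s['tool_rot']).as_matrix().round(3))
for n in('scene','top'):
    d=snap(n,n+'0');print(n,np.round(d['eye'],0),np.array(d['rotation']).round(2).tolist(),np.array(d['intrinsics']).round(0).tolist())
E
```

```text
pics
{'t': 0.0, 'joint_positions': [-1.288, 0.131, 1.489, -0.0, 1.523, -0.085], 'position': [215.597, -559.352, 230.257], 'tool_rot': [-3.087, -0.574, 0.0], 'wrist_force': [0.327, -0.351, -1.123], 'gripper_width': 0.998, 'gripper_force': 0.0}
[[ 0.933  0.36  -0.001]
 [ 0.36  -0.933  0.002]
 [ 0.    -0.002 -1.   ]]
scene [252. 691. 792.] [-0.63, 2.69, -1.09] [[435.0, 0.0, 315.0], [0.0, 435.0, 203.0], [0.0, 0.0, 1.0]]
top [541.  51. 985.] [-2.23, 2.19, -0.06] [[375.0, 0.0, 322.0], [0.0, 375.0, 201.0], [0.0, 0.0, 1.0]]
```

View pics/scene0.png

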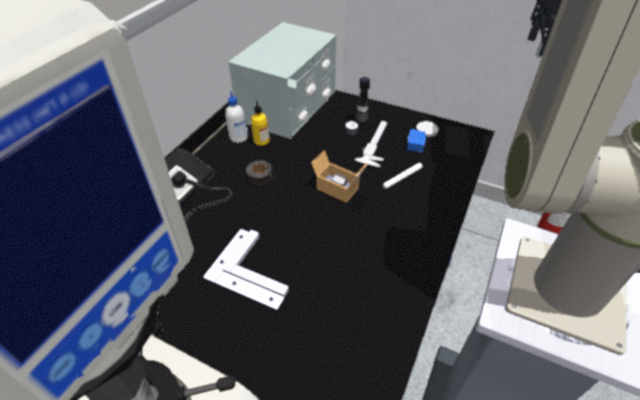

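View pics/top0.png

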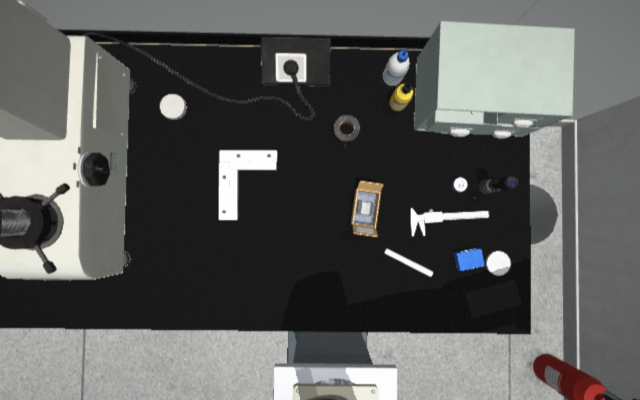

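```bash
python3 - <<'E'
import re
t=open('h.py').read()
t=t.replace("def snap(n,tag):\n    d=robot.get_image(n);","def snap(n,tag):\n    d=dict(robot.get_image(n)); d['rotation']=R.from_rotvec(d['rotation']).as_matrix();")
open('h.py','w').write(t)
E
python3 - <<'E'
from h import *
d=snap('top','top1')
for n,uv,z in [('carton',(366,209),46),('cartonN',(368,184),46),('cartonS',(363,235),46),('corner',(238,170),16),('farEnd',(277,170),16),('leftEnd',(238,220),16),('roll',(346,128),30),('mk1',(386,251),15),('mk2',(432,275),15)]: print(n,onz(d,uv,z).round(0))
s=robot.read_state();w=snap('wrist','w0');T=R.from_rotvec(s['tool_rot']).as_matrix()
print('wrist eye tool frame',T.T@(w['eye']-np.array(s['position'])), (T.T@w['rotation']).round(2), w['intrinsics'].round(0).tolist() if hasattr(w['intrinsics'],'round') else w['intrinsics'])
E
```

```text
carton [558. -70.  46.]
cartonN [621. -74.  46.]
cartonS [493. -63.  46.]
corner [654. 259.  16.]
farEnd [656. 158.  16.]
leftEnd [525. 256.  16.]
roll [766. -18.  30.]
mk1 [ 451. -127.   15.]
mk2 [ 392. -246.   15.]
wrist eye tool frame [  71.95807612   -0.41962759 -141.92170858] [[ 0.   -0.96 -0.28]
 [ 1.    0.    0.  ]
 [-0.   -0.28  0.96]] [[347.0, 0.0, 309.0], [0.0, 347.0, 202.0], [0.0, 0.0, 1.0]]
```

Request:
carry_out(
  targets=[
    [0.95, -0.6, 0.05, 0.073, 1],
    [0.95, -0.6, 0.05, 0.073, 1],
    [0.95, -0.6, 0.05, 0.073, 1],
    [0.95, -0.6, 0.05, 0.073, 1],
    [0.95, -0.6, 0.05, 0.073, -1],
    [0.95, -0.6, 0.05, 0.073, -1],
  ],
)

```text
t: 0.7
position: [351.9, -375.9, 220.9]
tool_rot: [-3.137, 0.14, -0.001]
wrist_force: [-0.3, 0.1, 0.3]
gripper_width: 0.75
gripper_force: 0.0
```

Request:
carry_out(
  targets=[
    [1, -1, 0, 0, -1],
    [1, -1, 0, 0, -1],
    [1, -1, 0, 0, -1],
    [1, -1, 0, 0, -1],
    [1, -1, 0, 0, -1],
    [1, -1, 0, 0, -1],
    [1, -1, 0, 0, -1],
  ],
)

```text
t: 1.28
position: [569.1, -196.0, 221.1]
tool_rot: [-3.138, 0.141, -0.0]
wrist_force: [0.3, -0.1, -0.5]
gripper_width: 0.001
gripper_force: 0.0
```

Request:
carry_out(
  targets=[
    [0, -0.65, 0, 0, -1],
    [0, -0.65, 0, 0, -1],
    [0, -0.65, 0, 0, -1],
    [0, -0.65, 0, 0, -1],
    [0, -0.65, 0, 0, -1],
    [0, -0.65, 0, 0, -1],
  ],
)

```text
t: 1.78
position: [579.0, -69.1, 221.2]
tool_rot: [3.138, -0.141, -0.0]
wrist_force: [-0.8, -0.5, 0.1]
gripper_width: -0.0
gripper_force: 0.0
```

```bash
python3 - <<'E'
from h import *
st();snap('wrist','w1');snap('scene','s1')
E
```

```text
{'t': 1.783, 'joint_positions': [-0.206, 0.09, 1.55, -0.001, 1.502, 1.454], 'position': [578.951, -69.065, 221.169], 'tool_rot': [3.138, -0.141, -0.0], 'wrist_force': [-0.788, -0.454, 0.06], 'gripper_width': -0.0, 'gripper_force': 0.0}
```

View pics/w1.png

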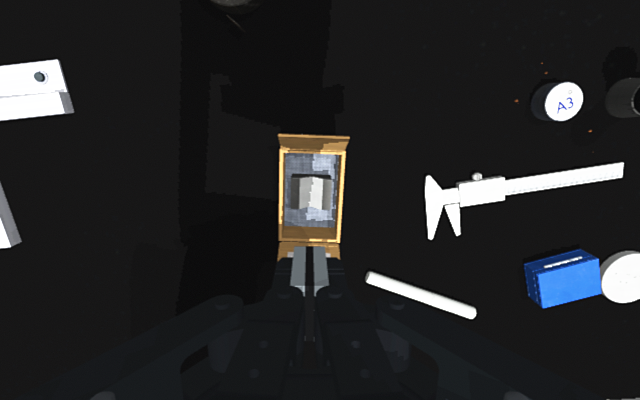

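Request:
carry_out(
  targets=[
    [-0.4, 0, 0, 0, -1],
    [-0.4, 0, 0, 0, -1],
    [-0.4, 0, 0, 0, -1],
    [-0.4, 0, 0, 0, -1],
  ],
)

```text
t: 2.22
position: [497.3, -63.1, 220.6]
tool_rot: [3.138, -0.147, -0.002]
wrist_force: [0.8, -0.2, 0.6]
gripper_width: -0.004
gripper_force: 0.0
```

```bash
python3 - <<'E'
from h import *
st();d=snap('wrist','w2')
a=load('w1')['frame'][120:270,250:380];b=d['frame'];
print(a.shape)
m=cv2.inRange(cv2.cvtColor(b,cv2.COLOR_BGR2HSV),(8,70,60),(25,255,255))
n,l,s,c=cv2.connectedComponentsWithStats(m);i=1+s[1:,4].argmax();print(s[i],s[:,4].max())
x,y=int(c[i][0])-65,max(0,int(c[i][1])-75);print(x,y)
b=b[y:y+150,x:x+130]
sc=load('s1')['frame'][130:230,290:390]
f=lambda q,k:cv2.resize(q,None,fx=k,fy=k,interpolation=cv2.INTER_CUBIC)
out=np.zeros((400,1010,3),np.uint8)
o=np.hstack([cv2.resize(a,(260,300)),cv2.resize(b,(260,300)),cv2.resize(sc,(280,300))])
cv2.imwrite('pics/c1.png',o)
E
```

```text
{'t': 2.217, 'joint_positions': [-0.228, -0.133, 1.771, -0.0, 1.505, 1.436], 'position': [497.333, -63.091, 220.59], 'tool_rot': [3.138, -0.147, -0.002], 'wrist_force': [0.826, -0.21, 0.604], 'gripper_width': -0.004, 'gripper_force': 0.0}
(150, 130, 3)
[ 269   20   83  178 5945] 250024
242 21
```

View pics/c1.png

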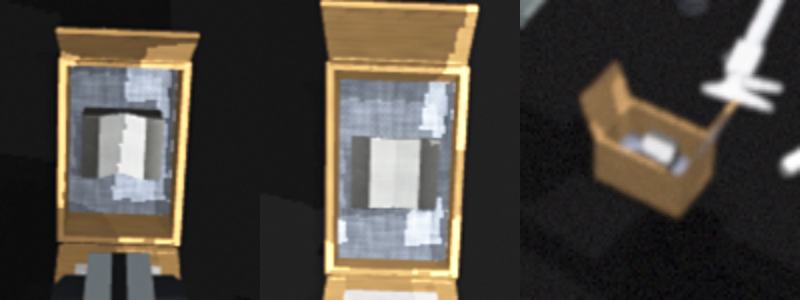

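```bash
python3 - <<'E'
from h import *
a,b=load('w1'),load('w2');t=load('top1')
P={}
for n,u,v in [('FL',(278.5,150),(275.5,52.5)),('FR',(347.5,151),(347,52.5)),('NL',(278.5,241.5),(275.5,158.5)),('NR',(340.5,242.5),(341.5,158.5)),('DL',(277.5,134.5),(273,22)),('DR',(349.5,137),(351.5,23.5))]:
    P[n]=tri((a,u),(b,v));print(n,P[n].round(1),'pl46',onz(a,u,46).round(1)[:2],onz(b,v,46).round(1)[:2])
o=b['frame'][150:230,240:380];cv2.imwrite('pics/c2.png',np.hstack([cv2.resize(o,None,fx=4,fy=4),np.zeros((320,10,3),np.uint8)]))
E
```

```text
FL [610.8 -44.   46.8] pl46 [610.8 -43.3] [610.9 -44.6]
FR [ 604.9 -104.8   49.6] pl46 [ 604.3 -105.9] [ 605.3 -104.6]
NL [521.8 -33.6  46.4] pl46 [521.7 -33.2] [521.7 -33.8]
NR [516.8 -93.6  49.7] pl46 [515.2 -93.8] [516.1 -94. ]
DL [627.4 -47.5  79.2] pl46 [624.7 -44. ] [634.2 -45.3]
DR [ 620.5 -104.8   81.8] pl46 [ 616.7 -108.4] [ 627.1 -109.7]
```

View pics/c2.png

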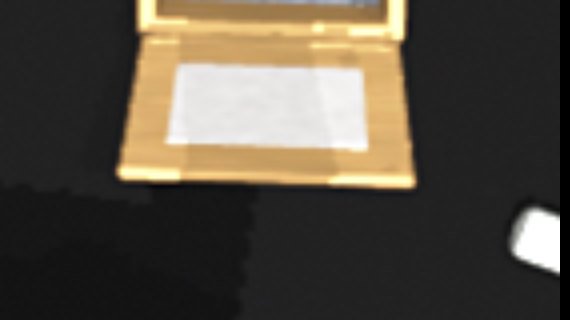

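Request:
carry_out(
  targets=[
    [0.86, 0.011, 0, 0.0037, -1],
    [0.86, 0.011, 0.3, 0.0037, -1],
    [0.86, 0.011, 0.6, 0.0037, -1],
    [0.86, 0.011, 0.6, 0.0037, -1],
    [0.86, 0.011, 0.6, 0.0037, -1],
    [0.86, 0.011, 0.6, 0.0037, -1],
    [0.86, 0.011, 0.6, 0.0037, -1],
  ],
)

```text
t: 2.85
position: [670.3, -80.5, 95.3]
tool_rot: [-3.135, 0.181, 0.01]
wrist_force: [0.4, 0.0, -0.5]
gripper_width: 0.001
gripper_force: 0.0
```

```bash
cat >> h.py <<'E'
C=np.array([563.5,-69.,0]);YC=-0.117
def cf(C=C,Y=YC):
    s=st();print('carton frame TCP',(R.from_euler('z',-Y).apply(np.array(s['position'])-C)).round(1),'yaw',round(2*np.arctan2(s['tool_rot'][1],s['tool_rot'][0]),4))
E
python3 - <<'E'
from h import *
cf()
b=load('w2')
for z in(80,90,98,103):print(z,[R.from_euler('z',-YC).apply(onz(b,u,z)-C).round(0) for u in((270,195.5),(344,196.5))])
E
```

```text
{'t': 2.85, 'joint_positions': [-0.195, 0.429, 1.386, -0.0, 1.333, 1.491], 'position': [670.278, -80.52, 95.253], 'tool_rot': [-3.135, 0.181, 0.01], 'wrist_force': [0.363, 0.044, -0.494], 'gripper_width': 0.001, 'gripper_force': 0.0}
carton frame TCP [107.4   1.   95.3] yaw 6.1679
80 [array([-72.,  32.,  80.]), array([-71., -31.,  80.])]
90 [array([-69.,  31.,  90.]), array([-68., -30.,  90.])]
98 [array([-67.,  30.,  98.]), array([-66., -29.,  98.])]
103 [array([-65.,  29., 103.]), array([-65., -28., 103.])]
```

Request:
carry_out(
  targets=[
    [-0.055, 0.005, 0.12, 0, -1],
    [-0.155, 0.005, 0.12, 0, -1],
    [-0.205, 0.005, 0.115, 0, -1],
    [-0.25, 0.005, 0.11, 0, -1],
    [-0.29, 0.005, 0.12, 0, -1],
    [-0.325, 0.005, 0.13, 0, -1],
    [-0.355, 0.005, 0.155, 0, -1],
    [-0.38, 0.005, 0.18, 0, -1],
    [-0.395, 0.005, 0.215, 0, -1],
    [-0.4, 0.005, 0.24, 0, -1],
    [-0.4, 0.005, 0.24, 0, -1],
    [-0.4, 0.005, 0.24, 0, -1],
  ],
)

```text
t: 3.85
position: [590.4, -71.4, 52.4]
tool_rot: [-3.136, 0.179, 0.002]
wrist_force: [0.7, 0.4, -0.6]
gripper_width: 0.003
gripper_force: 0.0
```

```bash
python3 - <<'E'
from h import *
cf()
E
```

```text
{'t': 3.85, 'joint_positions': [-0.207, 0.271, 1.668, 0.0, 1.204, 1.478], 'position': [590.375, -71.401, 52.405], 'tool_rot': [-3.136, 0.179, 0.002], 'wrist_force': [0.686, 0.415, -0.59], 'gripper_width': 0.003, 'gripper_force': 0.0}
carton frame TCP [27.   0.8 52.4] yaw 6.169
```

Request:
carry_out(
  targets=[
    [-0.03, 0, 0.012, 0, -1],
    [-0.03, 0, 0.02, 0, -1],
    [-0.03, 0, 0.024, 0, -1],
    [-0.03, 0, 0.024, 0, -1],
  ],
)

```text
t: 4.18
position: [584.6, -70.8, 48.9]
tool_rot: [-3.136, 0.179, 0.001]
wrist_force: [-2.0, -0.4, 2.4]
gripper_width: -0.001
gripper_force: 1.4
```

```bash
python3 - <<'E'
from h import *
cf()
E
```

```text
{'t': 4.183, 'joint_positions': [-0.207, 0.261, 1.687, -0.0, 1.194, 1.477], 'position': [584.647, -70.751, 48.856], 'tool_rot': [-3.136, 0.179, 0.001], 'wrist_force': [-2.026, -0.42, 2.35], 'gripper_width': -0.001, 'gripper_force': 1.398}
carton frame TCP [21.2  0.7 48.9] yaw 6.1692
```

Request:
carry_out(
  targets=[
    [0, 0, -0.2, 0, -1],
    [0, 0, -0.45, 0, -1],
    [-0.1, 0, -0.55, 0, -1],
    [-0.3, 0, -0.55, 0, -1],
    [-0.5, 0, -0.55, 0, -1],
    [-0.62, 0, -0.55, 0, -1],
    [-0.62, 0, -0.55, 0, -1],
    [-0.62, 0, -0.55, 0, -1],
  ],
)

```text
t: 4.85
position: [461.1, -56.6, 158.7]
tool_rot: [3.136, -0.179, 0.002]
wrist_force: [1.5, 0.1, 0.5]
gripper_width: 0.001
gripper_force: 0.0
```

```bash
python3 - <<'E'
from h import *
cf();snap('wrist','w3')
d=load('w3')
for n,p in [('FL',(45,30,46)),('FR',(45,-30,46)),('NL',(-45,30,46)),('NR',(-45,-30,46)),('cL',(-67,29,98)),('cR',(-67,-29,98))]:
    print(n,proj(d,R.from_euler('z',YC).apply(p)+C).round(1))
f=d['frame'].copy()
cv2.imwrite('pics/c3.png',cv2.resize(f[0:300,180:480],None,fx=2,fy=2))
E
```

```text
{'t': 4.85, 'joint_positions': [-0.233, -0.199, 1.944, 0.0, 1.396, 1.452], 'position': [461.083, -56.591, 158.748], 'tool_rot': [3.136, -0.179, 0.002], 'wrist_force': [1.475, 0.141, 0.497], 'gripper_width': 0.001, 'gripper_force': 0.0}
carton frame TCP [-103.2    0.4  158.7] yaw -0.1142
FL [264.9 -22. ]
FR [358.2 -21.6]
NL [268.9 121.4]
NR [352.8 121.7]
cL [262.  164.4]
cR [360.4 164.7]
```

View pics/c3.png

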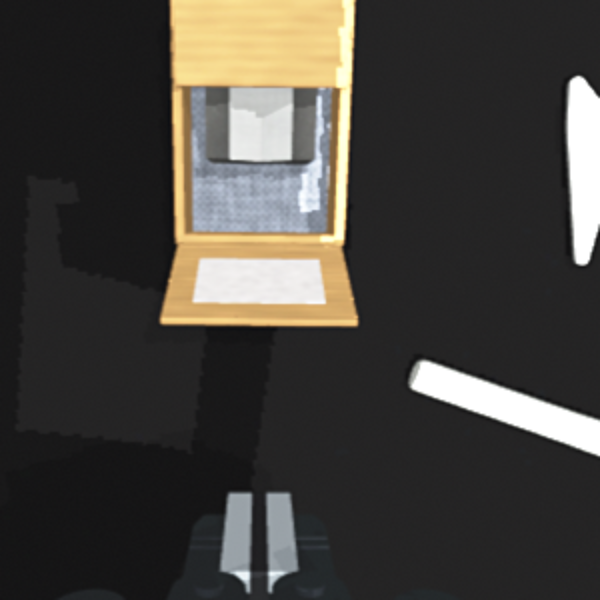

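Request:
carry_out(
  targets=[
    [0.0, 0, 0.2, 0, -1],
    [0.015, 0, 0.35, 0, -1],
    [0.125, 0, 0.34, 0, -1],
    [0.185, 0, 0.33, 0, -1],
    [0.235, 0, 0.32, 0, -1],
    [0.29, 0, 0.33, 0, -1],
    [0.35, 0, 0.35, 0, -1],
    [0.395, 0, 0.39, 0, -1],
    [0.43, 0, 0.43, 0, -1],
    [0.455, 0, 0.48, 0, -1],
    [0.465, 0, 0.52, 0, -1],
    [0.48, 0, 0.53, 0, -1],
  ],
)

```text
t: 5.9
position: [556.3, -67.6, 51.2]
tool_rot: [-3.136, 0.179, 0.006]
wrist_force: [-18.7, 1.7, 26.0]
gripper_width: -0.002
gripper_force: 12.6
```

Request:
carry_out(
  targets=[
    [0.03, 0, 0.01, 0, -1],
    [0.03, 0, 0.01, 0, -1],
    [0.03, 0, 0.015, 0, -1],
  ],
)

```text
t: 6.15
position: [563.5, -68.5, 51.2]
tool_rot: [3.136, -0.179, -0.001]
wrist_force: [-15.4, 2.9, 27.4]
gripper_width: 0.004
gripper_force: 13.3
```

```bash
python3 - <<'E'
from h import *
cf()
E
```

```text
{'t': 6.15, 'joint_positions': [-0.211, 0.205, 1.748, -0.0, 1.189, 1.474], 'position': [563.519, -68.457, 51.195], 'tool_rot': [3.136, -0.179, -0.001], 'wrist_force': [-15.386, 2.857, 27.376], 'gripper_width': 0.004, 'gripper_force': 13.274}
carton frame TCP [-0.   0.5 51.2] yaw -0.114
```

Request:
carry_out(
  targets=[
    [0, 0, -0.15, 0, -1],
    [0, 0, -0.35, 0, 1],
    [-0.1, 0, -0.5, 0, 1],
    [-0.2, 0, -0.65, 0, 1],
    [-0.2, 0, -0.65, 0, 1],
    [-0.2, 0, -0.65, 0, 1],
  ],
)

```text
t: 6.65
position: [524.9, -64.1, 182.6]
tool_rot: [3.136, -0.179, 0.009]
wrist_force: [-0.1, 0.2, 0.1]
gripper_width: 0.709
gripper_force: 0.0
```

```bash
python3 - <<'E'
from h import *
cf();snap('wrist','w4');snap('scene','s4')
d=load('w4');b=d['frame']
m=cv2.inRange(cv2.cvtColor(b,cv2.COLOR_BGR2HSV),(8,70,60),(25,255,255))
cs=max(cv2.findContours(m,0,2)[0],key=cv2.contourArea);print(cv2.contourArea(cs),cv2.minAreaRect(cs))
for n,p in [('FL',(45,30,46)),('FR',(45,-30,46)),('NL',(-45,30,51)),('NR',(-45,-30,51)),('cL',(9,29,52)),('cR',(9,-29,52))]:
    print(n,proj(d,R.from_euler('z',YC).apply(p)+C).round(1))
sc=load('s4')['frame'][130:230,290:390]
o=np.hstack([cv2.resize(b[:210,200:440],None,fx=2,fy=2),cv2.resize(sc,(300,420))]);cv2.imwrite('pics/c4.png',o)
E
```

```text
{'t': 6.65, 'joint_positions': [-0.219, -0.04, 1.753, 0.0, 1.423, 1.466], 'position': [524.91, -64.118, 182.587], 'tool_rot': [3.136, -0.179, 0.009], 'wrist_force': [-0.143, 0.186, 0.05], 'gripper_width': 0.709, 'gripper_force': 0.0}
carton frame TCP [-38.9   0.3 182.6] yaw -0.1141
8891.5 ((310.5, 136.0), (118.0, 79.0), 90.0)
FL [271.4  85.9]
FR [350.1  86.2]
NL [273.6 201.4]
NR [346.9 201.6]
cL [273.1 134.5]
cR [348.1 134.8]
```

View pics/c4.png

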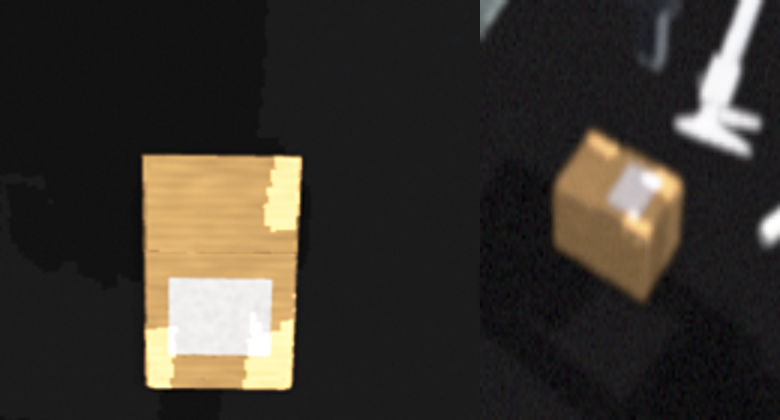

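Request:
carry_out(
  targets=[
    [0.25, -1, 0, 0, 1],
    [0.25, -1, 0, 0, 1],
    [0.25, -1, 0, 0, 1],
    [0.25, -1, 0, 0, 1],
    [0.25, -1, 0, 0, 1],
    [0.25, -1, 0, 0, 1],
    [0.25, -1, 0, 0, 1],
    [0.25, -1, 0, 0, 1],
  ],
)

```text
t: 7.42
position: [595.0, 129.2, 177.2]
tool_rot: [3.135, -0.178, -0.005]
wrist_force: [0.1, -0.2, 0.3]
gripper_width: 1.001
gripper_force: 0.0
```

```bash
python3 - <<'E'
from h import *
st();snap('wrist','w5')
E
```

```text
{'t': 7.417, 'joint_positions': [0.13, 0.187, 1.524, -0.0, 1.433, 1.814], 'position': [594.999, 129.18, 177.201], 'tool_rot': [3.135, -0.178, -0.005], 'wrist_force': [0.095, -0.226, 0.292], 'gripper_width': 1.001, 'gripper_force': 0.0}
```

Request:
carry_out(
  targets=[
    [0.1, -0.45, 0, 0, 1],
    [0.1, -0.45, 0, 0, 1],
    [0.1, -0.45, 0, 0, 1],
    [0.1, -0.45, 0, 0, 1],
    [0.1, -0.45, 0, 0, 1],
  ],
)

```text
t: 7.88
position: [625.7, 215.2, 178.9]
tool_rot: [3.135, -0.18, -0.002]
wrist_force: [-0.1, -0.2, -0.2]
gripper_width: 0.997
gripper_force: 0.0
```

```bash
python3 - <<'E'
from h import *
st();snap('wrist','w6')
a=load('w5')['frame'];b=load('w6')['frame']
cv2.imwrite('pics/c5.png',np.vstack([a[0:300],b[0:300]]))
E
```

```text
{'t': 7.883, 'joint_positions': [0.254, 0.324, 1.362, -0.001, 1.458, 1.939], 'position': [625.683, 215.165, 178.866], 'tool_rot': [3.135, -0.18, -0.002], 'wrist_force': [-0.141, -0.211, -0.194], 'gripper_width': 0.997, 'gripper_force': 0.0}
```

View pics/c5.png

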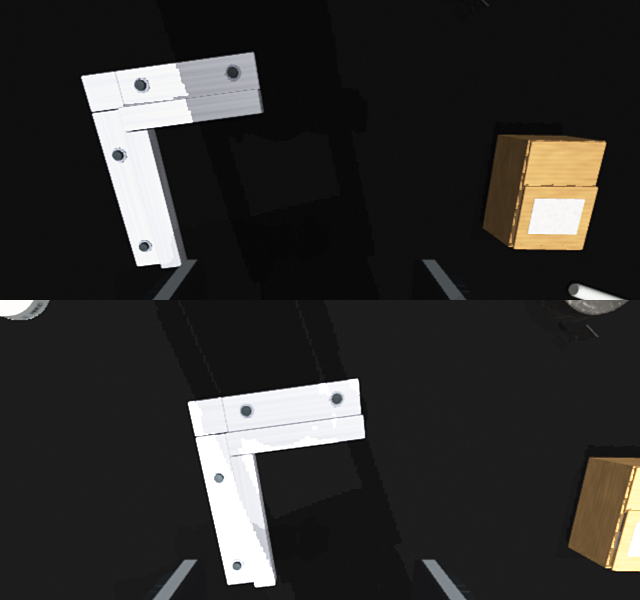

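```bash
python3 - <<'E'
from h import *
L={}
for tag,cols,rows in [('w5',range(165,256,3),range(150,250,3)),('w6',range(280,358,3),range(175,270,3))]:
    d=load(tag);g=cv2.cvtColor(d['frame'],cv2.COLOR_BGR2GRAY)
    def edge(v):   # last bright->dark crossing of threshold, subpixel
        i=np.where(v>60)[0].max();return i+(v[i]-60.)/(float(v[i])-float(v[i+1])+1e-6)
    far=[onz(d,(c,edge(g[30:200,c].astype(float))+30+.0),16)[:2] for c in cols]
    lef=[onz(d,(edge(g[r,60:(300 if tag=='w6' else 215)].astype(float))+60,r),0)[:2] for r in rows]
    out=[]
    for n,p in(('far',far),('left',lef)):
        p=np.array(p);vx,vy,x,y=cv2.fitLine(p.astype(np.float32),cv2.DIST_HUBER,0,.01,.01).ravel();e=(p-[x,y])@[-vy,vx];out.append((x,y,vx,vy))
        if vx*(1 if n=='left' else 0)+(vy if n=='far' else 0)<0: vx,vy=-vx,-vy
        print(tag,n,'ang',np.arctan2(vy,vx)-(np.pi/2 if n=='far' else 0),'rms',e.std())
    (x1,y1,a1,b1),(x2,y2,a2,b2)=out
    s=np.linalg.solve([[a1,-a2],[b1,-b2]],[x2-x1,y2-y1]);print('corner',x1+a1*s[0],y1+b1*s[0])
print(tri((load('w5'),(263,112)),(load('w6'),(364,138))), 'end of far rail top')
E
```

```text
Traceback (most recent call last):
IndexError: index 170 is out of bounds for axis 0 with size 170
```

```bash
cat > jig.py <<'E'
from h import *
for tag,cols,rows in [('w5',range(192,256,3),range(150,245,3)),('w6',range(280,358,3),range(175,270,3))]:
    d=load(tag);g=cv2.GaussianBlur(cv2.cvtColor(d['frame'],cv2.COLOR_BGR2GRAY),(3,3),0).astype(float)
    def edge(v):
        i=np.where(v>60)[0].max();return i+(v[i]-60.)/(v[i]-v[i+1]+1e-6)
    far=[onz(d,(c,edge(g[30:160,c])+30),16)[:2] for c in cols]
    lef=[onz(d,(edge(g[r,60:(300 if tag=='w6' else 215)])+60,r),0)[:2] for r in rows]
    out=[]
    for n,p in(('far',far),('left',lef)):
        p=np.array(p);vx,vy,x,y=map(float,cv2.fitLine(p.astype(np.float32),cv2.DIST_HUBER,0,.01,.01).ravel());e=(p-[x,y])@[-vy,vx];out.append((x,y,vx,vy))
        if (vx if n=='left' else vy)<0: vx,vy=-vx,-vy
        print(tag,n,'ang',round(np.arctan2(vy,vx)-(np.pi/2 if n=='far' else 0),4),'rms',e.std().round(2))
    (x1,y1,a1,b1),(x2,y2,a2,b2)=out
    s=np.linalg.solve([[a1,-a2],[b1,-b2]],[x2-x1,y2-y1]);print('corner',x1+a1*s[0],y1+b1*s[0])
print(tri((load('w5'),(263,112)),(load('w6'),(364,138))).round(1), 'end of far rail top')
E
python3 jig.py
```

```text
w5 far ang 0.0171 rms 0.08
w5 left ang 0.0144 rms 0.09
corner 659.3755790041162 263.1000394439636
w6 far ang 0.0239 rms 0.13
w6 left ang 0.0125 rms 0.07
corner 658.456878335958 262.19822524900957
[661.1 162.4   8.7] end of far rail top
```

Request:
carry_out(
  targets=[
    [-0.06, 0.72, 0, 0, 1],
    [-0.06, 0.72, 0, 0, 1],
    [-0.06, 0.72, 0, 0, 1],
    [-0.06, 0.72, 0, 0, 1],
  ],
)

```text
t: 8.27
position: [596.0, 68.6, 179.5]
tool_rot: [3.134, -0.185, -0.001]
wrist_force: [-0.4, -0.5, 1.1]
gripper_width: 1.0
gripper_force: 0.0
```

Request:
carry_out(
  targets=[
    [-0.06, 0.72, 0.1, 0, 1],
    [-0.06, 0.72, 0.2, 0, 1],
    [-0.06, 0.72, 0.3, 0, 1],
    [-0.06, 0.72, 0.4, 0, 1],
    [-0.06, 0.72, 0.4, 0, 1],
    [-0.06, 0.72, 0.4, 0, 1],
    [-0.06, 0.72, 0.4, 0, 1],
  ],
)

```text
t: 8.85
position: [568.7, -67.8, 99.9]
tool_rot: [-3.136, 0.183, 0.001]
wrist_force: [0.8, -0.6, 0.5]
gripper_width: 0.998
gripper_force: 0.0
```

```bash
python3 - <<'E'
from h import *
cf(C=np.array([569.6,-69.7,0]))
E
```

```text
{'t': 8.85, 'joint_positions': [-0.208, 0.158, 1.704, 0.0, 1.28, 1.479], 'position': [568.653, -67.841, 99.856], 'tool_rot': [-3.136, 0.183, 0.001], 'wrist_force': [0.824, -0.567, 0.509], 'gripper_width': 0.998, 'gripper_force': 0.0}
carton frame TCP [-1.2  1.7 99.9] yaw 6.1666
```

Request:
carry_out(
  targets=[
    [0.006, 0.008, 0.15, 0, 1],
    [0.006, 0.008, 0.3, 0, 1],
    [0.006, 0.008, 0.4, 0, 1],
    [0.006, 0.008, 0.43, 0, 1],
    [0.006, 0.008, 0.43, 0, 1],
    [0.006, 0.008, 0.43, 0, -1],
    [0.006, 0.008, 0.43, 0, -1],
    [0.006, 0.008, 0.43, 0, -1],
    [0.006, 0.008, 0.43, 0, -1],
    [0.006, 0.008, 0.43, 0, -1],
  ],
  force=45,
)

```text
t: 9.68
position: [572.6, -69.0, 16.5]
tool_rot: [3.136, -0.179, 0.007]
wrist_force: [-0.5, 0.7, 6.6]
gripper_width: 0.697
gripper_force: 50.7
```

Request:
carry_out(
  targets=[
    [0, 0, 0, 0, -1],
    [0, 0, 0, 0, -1],
    [0, 0, 0, 0, -1],
  ],
)

```text
t: 9.93
position: [572.6, -69.0, 16.5]
tool_rot: [3.136, -0.179, 0.008]
wrist_force: [-1.1, 0.6, 6.8]
gripper_width: 0.691
gripper_force: 50.7
```

```bash
python3 - <<'E'
from h import *
cf(C=np.array([569.6,-69.7,0]))
E
```

```text
{'t': 9.933, 'joint_positions': [-0.209, 0.271, 1.742, 0.0, 1.124, 1.476], 'position': [572.599, -69.028, 16.481], 'tool_rot': [3.136, -0.179, 0.008], 'wrist_force': [-1.127, 0.634, 6.822], 'gripper_width': 0.691, 'gripper_force': 50.725}
carton frame TCP [ 2.9  1.  16.5] yaw -0.1139
```

Request:
carry_out(
  targets=[
    [0, 0, -0.06, 0, -1],
    [0, 0, -0.11, 0, -1],
    [0, -0.1, -0.11, 0, -1],
    [0, -0.25, -0.11, 0, -1],
    [0, -0.4, -0.11, 0, -1],
    [0, -0.55, -0.11, 0, -1],
    [0, -0.67, -0.11, 0, -1],
    [0, -0.73, -0.11, 0, -1],
  ],
)

```text
t: 10.6
position: [587.4, 79.3, 37.0]
tool_rot: [-3.136, 0.176, -0.002]
wrist_force: [-0.2, -0.8, -2.3]
gripper_width: 0.693
gripper_force: 49.8
```

Request:
carry_out(
  targets=[
    [0, -0.12, 0, -0.004, -1],
    [0, -0.27, 0, -0.01, -1],
    [0, -0.42, 0, -0.016, -1],
    [0, -0.57, 0, -0.0208, -1],
    [0, -0.67, 0, -0.0208, -1],
    [0, -0.73, 0, -0.0208, -1],
    [0, -0.73, 0, -0.0208, -1],
    [0, -0.73, 0, -0.0208, -1],
  ],
)

```text
t: 11.27
position: [603.6, 221.2, 35.8]
tool_rot: [3.141, 0.027, 0.0]
wrist_force: [0.5, -0.2, -3.0]
gripper_width: 0.692
gripper_force: 49.8
```

```bash
python3 - <<'E'
from h import *
cf(C=np.array([659,262.5,0]),Y=.017)
snap('wrist','w7');snap('scene','s7')
a=load('w7')['frame'];b=load('s7')['frame'][190:330,170:330]
cv2.imwrite('pics/c7.png',np.hstack([a[0:400,100:500],cv2.resize(b,(400,400))]))
E
```

```text
{'t': 11.267, 'joint_positions': [0.272, 0.408, 1.53, -0.001, 1.203, 1.826], 'position': [603.578, 221.173, 35.84], 'tool_rot': [3.141, 0.027, 0.0], 'wrist_force': [0.526, -0.242, -2.974], 'gripper_width': 0.692, 'gripper_force': 49.812}
carton frame TCP [-56.1 -40.4  35.8] yaw 0.0173
```

View pics/c7.png

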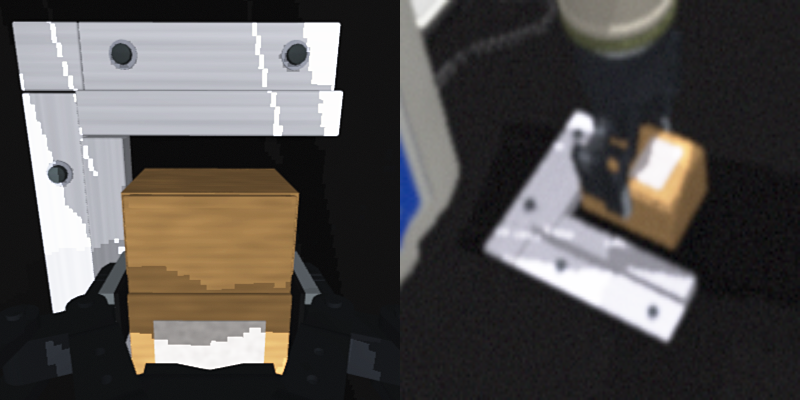

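Request:
carry_out(
  targets=[
    [0, 0, 0.04, 0, -1],
    [0, 0, 0.08, 0, -1],
    [0, 0, 0.095, 0, -1],
    [0, 0, 0.1, 0, -1],
    [0, 0, 0.1, 0, -1],
  ],
)

```text
t: 11.78
position: [603.2, 220.2, 16.3]
tool_rot: [3.141, 0.025, -0.002]
wrist_force: [-9.3, -4.7, 12.4]
gripper_width: 0.694
gripper_force: 52.0
```

Request:
carry_out(
  targets=[
    [0.01, 0, 0, 0, -1],
    [0.02, 0, 0, 0, -1],
    [0.03, 0, 0, 0, -1],
    [0.04, 0, 0, 0, -1],
    [0.045, 0, 0, 0, -1],
    [0.045, 0, 0, 0, -1],
  ],
)

```text
t: 12.28
position: [612.5, 221.3, 16.3]
tool_rot: [-3.141, -0.025, 0.001]
wrist_force: [-5.1, -0.1, 9.8]
gripper_width: 0.694
gripper_force: 51.9
```

```bash
python3 - <<'E'
from h import *
cf(C=np.array([659,262.5,0]),Y=.017)
E
```

```text
{'t': 12.283, 'joint_positions': [0.268, 0.453, 1.51, 0.0, 1.178, 1.822], 'position': [612.462, 221.267, 16.318], 'tool_rot': [-3.141, -0.025, 0.001], 'wrist_force': [-5.09, -0.057, 9.787], 'gripper_width': 0.694, 'gripper_force': 51.895}
carton frame TCP [-47.2 -40.4  16.3] yaw -6.2672
```

Request:
carry_out(
  targets=[
    [0.01, 0, 0, 0, -1],
    [0.02, 0, 0, 0, -1],
    [0.025, 0, 0, 0, -1],
    [0.03, 0, 0, 0, -1],
    [0.03, 0, 0, 0, -1],
  ],
)

```text
t: 12.7
position: [617.9, 221.4, 16.3]
tool_rot: [-3.141, -0.025, 0.003]
wrist_force: [-9.3, -0.2, 12.1]
gripper_width: 0.696
gripper_force: 52.0
```

Request:
carry_out(
  targets=[
    [0, -0.01, 0, 0, -1],
    [0, -0.02, 0, 0, -1],
    [0, -0.03, 0, 0, -1],
    [0, -0.04, 0, 0, -1],
    [0, -0.045, 0, 0, -1],
    [0, -0.045, 0, 0, -1],
  ],
)

```text
t: 13.2
position: [617.8, 227.1, 16.3]
tool_rot: [3.137, 0.024, -0.004]
wrist_force: [-11.4, -14.8, 16.9]
gripper_width: 0.696
gripper_force: 52.7
```

```bash
python3 - <<'E'
from h import *
cf(C=np.array([659,262.5,0]),Y=.017)
E
```

```text
{'t': 13.2, 'joint_positions': [0.276, 0.473, 1.484, -0.004, 1.188, 1.834], 'position': [617.796, 227.06, 16.344], 'tool_rot': [3.137, 0.024, -0.004], 'wrist_force': [-11.429, -14.82, 16.949], 'gripper_width': 0.696, 'gripper_force': 52.715}
carton frame TCP [-41.8 -34.7  16.3] yaw 0.015
```

Request:
carry_out(
  targets=[
    [0, -0.005, 0, 0, -1],
    [0, -0.01, 0, 0, -1],
    [0, -0.015, 0, 0, -1],
    [0, -0.02, 0, 0, -1],
    [0, -0.02, 0, 0, -1],
  ],
)

```text
t: 13.62
position: [617.7, 230.9, 16.4]
tool_rot: [3.137, 0.023, -0.004]
wrist_force: [-10.8, -16.0, 17.2]
gripper_width: 0.693
gripper_force: 52.7
```

```bash
python3 - <<'E'
from h import *
cf(C=np.array([659,262.5,0]),Y=.017);print(robot.read_state()['ft_torque'])
E
```

```text
{'t': 13.617, 'joint_positions': [0.282, 0.476, 1.48, -0.004, 1.189, 1.839], 'position': [617.726, 230.894, 16.361], 'tool_rot': [3.137, 0.023, -0.004], 'wrist_force': [-10.841, -16.021, 17.168], 'gripper_width': 0.693, 'gripper_force': 52.691}
carton frame TCP [-41.8 -30.9  16.4] yaw 0.0149
[-2.36713672  1.66838184 -0.0719047 ]
```

Request:
carry_out(
  targets=[
    [0, -0.005, -0.004, 0, -1],
    [0.003, -0.01, -0.007, 0, -1],
    [0.006, -0.015, -0.007, 0, -1],
    [0.01, -0.02, -0.007, 0, -1],
    [0.01, -0.02, -0.007, 0, -1],
    [0.01, -0.02, -0.007, 0, -1],
  ],
)

```text
t: 14.12
position: [617.7, 232.0, 16.5]
tool_rot: [3.132, 0.024, -0.012]
wrist_force: [-18.8, -27.6, 20.0]
gripper_width: 0.696
gripper_force: 53.1
```

```bash
python3 - <<'E'
from h import *
cf(C=np.array([659,262.5,0]),Y=.017);print(robot.read_state()['ft_torque'])
E
```

```text
{'t': 14.117, 'joint_positions': [0.285, 0.483, 1.471, -0.007, 1.198, 1.844], 'position': [617.717, 231.976, 16.501], 'tool_rot': [3.132, 0.024, -0.012], 'wrist_force': [-18.755, -27.586, 20.034], 'gripper_width': 0.696, 'gripper_force': 53.084}
carton frame TCP [-41.8 -29.8  16.5] yaw 0.0153
[-4.2807944   2.51984161  0.55961861]
```

Request:
carry_out(
  targets=[
    [-0.003, 0.006, 0, 0, -1],
    [-0.005, 0.011, -0.005, 0, -1],
    [-0.005, 0.011, -0.005, 0, -1],
    [-0.005, 0.011, -0.005, 0, -1],
  ],
)

```text
t: 14.45
position: [617.8, 231.9, 16.5]
tool_rot: [3.136, 0.024, -0.007]
wrist_force: [-6.6, -14.4, 5.1]
gripper_width: 0.69
gripper_force: 51.3
```

```bash
python3 - <<'E'
from h import *
cf(C=np.array([659,262.5,0]),Y=.017);print(robot.read_state()['ft_torque'])
snap('wrist','w8');snap('scene','s8');snap('top','t8')
a=load('w8')['frame'];b=load('s8')['frame'][210:310,190:310]
t0=load('top1')['frame'].astype(int);t=load('t8')['frame'].astype(int)
for n,(x,y,r) in {'roll':(346,128,22),'marker':(410,263,32)}.items(): print(n,abs(t-t0)[y-r:y+r,x-r:x+r].mean())
cv2.imwrite('pics/c8.png',np.hstack([cv2.resize(a[90:310,160:420],(520,440)),cv2.resize(b,(280,440))]))
E
```

```text
{'t': 14.45, 'joint_positions': [0.284, 0.479, 1.476, -0.005, 1.193, 1.841], 'position': [617.753, 231.865, 16.517], 'tool_rot': [3.136, 0.024, -0.007], 'wrist_force': [-6.592, -14.424, 5.115], 'gripper_width': 0.69, 'gripper_force': 51.348}
carton frame TCP [-41.8 -29.9  16.5] yaw 0.0154
[-2.61743924  0.80921458  0.3993605 ]
roll 1.4118457300275482
marker 1.853759765625
```

View pics/c8.png

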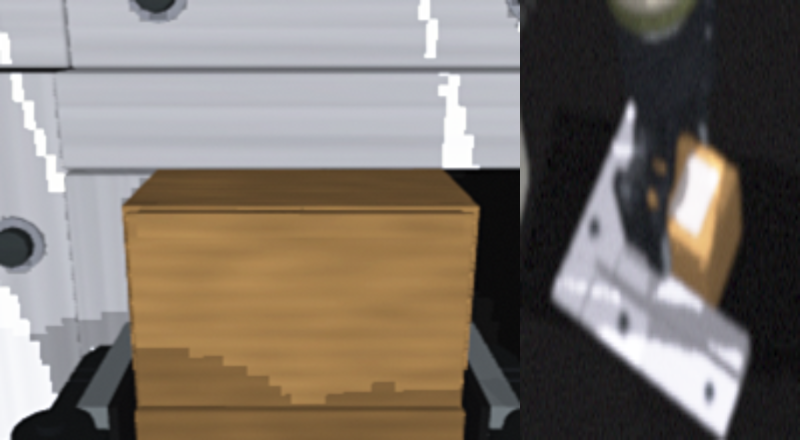

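Request:
carry_out(
  targets=[
    [0.005, 0, 0, 0, -1],
    [0.01, 0, 0.001, 0, -1],
    [0.01, 0, 0.002, 0, -1],
    [0.01, 0, 0.002, 0, -1],
    [0.01, 0, 0.002, 0, -1],
    [0.01, 0, 0.002, 0, -1],
  ],
)

```text
t: 15.1
position: [617.7, 231.9, 16.5]
tool_rot: [3.135, 0.025, -0.014]
wrist_force: [-20.6, -18.1, 17.4]
gripper_width: 0.697
gripper_force: 53.1
```

```bash
python3 - <<'E'
from h import *
cf(C=np.array([659,262.5,0]),Y=.017);print(robot.read_state()['ft_torque'])
E
```

```text
{'t': 15.1, 'joint_positions': [0.284, 0.483, 1.471, -0.004, 1.198, 1.84], 'position': [617.732, 231.88, 16.498], 'tool_rot': [3.135, 0.025, -0.014], 'wrist_force': [-20.614, -18.092, 17.352], 'gripper_width': 0.697, 'gripper_force': 53.087}
carton frame TCP [-41.8 -29.9  16.5] yaw 0.0157
[-2.84566427  2.66725894  0.28673699]
```

Request:
carry_out(
  targets=[
    [-0.004, 0, 0, 0, -1],
    [-0.004, 0, 0, 0, -1],
    [-0.004, 0, 0, 0, -1],
    [-0.004, 0, 0, 0, -1],
  ],
)

```text
t: 15.43
position: [617.8, 231.8, 16.5]
tool_rot: [3.135, 0.024, -0.011]
wrist_force: [-14.7, -18.3, 13.1]
gripper_width: 0.692
gripper_force: 52.5
```

```bash
python3 - <<'E'
from h import *
cf(C=np.array([659,262.5,0]),Y=.017)
print(robot.close_job())
E
```

```text
{'t': 15.433, 'joint_positions': [0.284, 0.481, 1.473, -0.005, 1.196, 1.841], 'position': [617.751, 231.835, 16.485], 'tool_rot': [3.135, 0.024, -0.011], 'wrist_force': [-14.746, -18.295, 13.15], 'gripper_width': 0.692, 'gripper_force': 52.51}
carton frame TCP [-41.8 -30.   16.5] yaw 0.0155
the job is handed in; nothing more can be done
None
```

I folded the plain flap and then the labelled one shut, and handed the job in at 15.4 s with the carton still gripped and pressed against both rails (about 15 N and 18 N); the tape roll and marker had not moved.

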